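Gauge the spacer plates by feel and seat the 13 mm one in the jig

ROBOT

A 6-joint arm with a two-finger parallel gripper is mounted at the origin on a cart in front of the work surface, level with it; the furniture and walls round the work are solid. World frame = base frame: x ahead of the robot, y to its left, z up, the work surface at z = 0. Lengths are in mm, angles in rad, forces in N, time in s.
With the tool pointing down it reaches from about 350 to 975 mm from the base axis. Payload 4.9 kg.
Tool frame: the origin (TCP) lies midway between the tips of the shut fingers; the grasp point (between the pads) lies 19 mm behind it (grasp_offset is the distance from the TCP to the grasp point, in mm); z points along the fingers, y is the line along which they close (so a half turn about z gives the same grasp; the last joint's range is limited). The gripper opens to 85 mm and grips with 20 to 120 N. Pads are 22 mm wide; open, the fingers measure 114 mm over their backs; the gripper's body (76 mm by 85 mm) begins 54 mm behind the grasp point. The pads swing forward as they close: fully open they stand 13 mm farther back than shut.
Start: joints at [-1.275, 0.053, 1.613, -0, 1.476, -0.119], TCP at [251.872, -571.981, 231.304] pointing down, gripper open.
Joint ranges: [-3.01, 3.01], [-1.01, 2.22], [0.06, 2.58], [-1.02, 4.17], [0.09, 2.62], [-3.14, 3.14]. Speed limits (rad/s): [2.57, 2.57, 3.14, 3.14, 3.14, 3.14].

INTERFACE

Orientations are given as a 3x3 rotation matrix whose columns are the frame's x, y, z axes.
In Python, from cell import read_state, camera, camera_info, job_done, grasp_offset gives the robot as it stands.
- The arm moves only by the tool send_rows, never from a script. Its argument "motion" is one flat list of numbers, 7 for each row, row after row: the opening, from 0 (shut) to 1 (fully open), then the shift along the tool's x, y, z in cm, then the turn, a rotation vector about the tool's x, y, z in rad. In form: [jaw, dx, dy, dz, ax, ay, az, jaw, dx, dy, dz, ax, ay, az, ...]. A call has 1 to 12 rows; each row is the pose to reach, as a shift and turn from the pose commanded when the call began, along the tool's axes at that moment; what a row does not reach only later rows make up. A row lasts 1/10 s, in which the tool goes at most 50 mm and 8.59 degrees, less where a joint would pass 70% of its speed; a pose out of reach is approached as far as the arm can. A call with a gripper value outside its range is refused whole. The fingers move at their own pace and stop on an object; the grip force is fixed at half the most. Time passes only in rows, so rows that repeat a pose let the fingers close. It gives the time, the measured TCP pose, the force, the opening and the grip force at its end, in the units of the state.
- read_state(): the state, without advancing time (a new reading comes with each control period).
- camera(name): name is "scene" or "side" or "wrist"; returns the picture (420x560x3 uint8, red, green, blue); there is no depth.
- camera_info(name): a dict with "mtx" (3x3 intrinsics, pixels), "R" (3x3) and "t" (3): a world point X has camera coordinates R X + t. Camera axes: x right, y down, z forward; pixel columns grow to the right and rows downward; lengths in mm; the calibration is good to about 2 mm. The wrist camera is an equidistant fisheye: a pixel r from the principal point sees the ray r / f radians off the axis. A picture is of the moment at which its call begins: read the wrist's pose just before it. camera_info takes no time and is no camera call; for the wrist camera it gives the pose at the moment of the call.
- job_done(): hands the job in; it is judged then, once.
The state is a dict: "clock": time; "qpos": joint angles; "qvel": joint speeds; "joint_torque": joint torques, N m; "tcp_pos": TCP position; "tool_rot": TCP orientation; "ft_force": force on the tool from outside, world axes, zero at the start; "moment": the same for the moment, N m; "width": opening from 0.0 (shut) to 1.0 (fully open); "gripper_force": force on a finger pad.
Only numpy, scipy, OpenCV 4.12 (cv2) and the standard library are available. Lean on these libraries where they do the work, as an engineer would, in place of code of your own. Each camera call takes 0.05 s, during which the arm holds its last target. There are 200 camera calls.

TASK

Three steel spacer plates that differ only in thickness (9, 13 and 17 mm) stand on edge on the bench: feel by pinching which is the 13 mm one, leave the other two standing upright where they are, and never put the thin one into the jig. Put the 13 mm plate upright into the slot of the steel jig, press it slowly down past the sprung shoe to the bottom of the slot, slide it up against the end stop, press it there firmly for a moment (at least 5 N), and let go. Seat it by feel, never loading the jig or its stop with more than 40 N, and leave the grease pot, the bearing and the tape roll undisturbed.

Things in the scene. Friction and masses are not known exactly. Their poses are not given: they have to be found in the camera images.
- plate_a_mid (a point): a plain bright-steel spacer plate 60 mm long (its x), 50 mm high (its z), standing on its long edge; its thickness (its y) is 9, 13 or 17 mm, each of the three plates another one, in no known order: it must be felt by pinching (finger openings may read about 1 mm small). This point is its centre, 25 mm above the bench. About 0.2 kg.
- plate_b_mid (a point): a plain bright-steel spacer plate 60 mm long (its x), 50 mm high (its z), standing on its long edge; its thickness (its y) is 9, 13 or 17 mm, each of the three plates another one, in no known order: it must be felt by pinching (finger openings may read about 1 mm small). This point is its centre, 25 mm above the bench. About 0.2 kg.
- plate_c_mid (a point): a plain bright-steel spacer plate 60 mm long (its x), 50 mm high (its z), standing on its long edge; its thickness (its y) is 9, 13 or 17 mm, each of the three plates another one, in no known order: it must be felt by pinching (finger openings may read about 1 mm small). This point is its centre, 25 mm above the bench. About 0.2 kg.
- slot_mouth (a point): Centre of the slot's mouth in the jig's top face, 33 mm above the bench (the jig stands on a red towel 3 mm thick). x runs along the slot towards the end stop, y across it, z up. Free slot: 38 mm either way along x (76 mm in all), 7.5 mm either way along y (15 mm wide), 16 mm deep with a flat solid floor; edges chamfered 2 mm. A 17 mm plate does not enter, a 9 mm one is loose.
- shoe_face (a point): Middle of the face of the sprung brass shoe, 40 mm long, in the slot's cheek on the +y side; axes as slot_mouth's. Its top slopes back into the cheek. It stands 3.5 mm into the slot; the 13 mm plate pushes it back against 2 to 5 N. Passing it takes up to about 15 N downwards, then sliding the plate along the slot a few N (up to 10 N if it also bears on the floor).
- stop_face (a point): Point on the end stop's face that looks along the slot to -x, midway across the slot, level with the jig's top. The stop is a fixed bright-steel block 14 x 15 mm that fills the slot's +x end and rises 11 mm above the jig's top (a screw head 3 mm more). Axes as slot_mouth's. A seated plate's end touches this face, its centre then 30 mm from it along -x.
- end_stop: The same end stop as a body; its origin lies under the jig's middle, on the towel, 31 mm from the stop's face along -x.
- jig: The fixed jig, a dark steel block 110 mm (x) x 60 mm (y) x 30 mm high with its stop and shoe; origin in the middle of its underside on the towel, axes as slot_mouth's. Struck at 50 mm/s it takes over 40 N, at 15 mm/s less. Four screw heads on its top stand 3 mm high, at x 48 mm, y 22 mm either way. A spring housing with a brass plug, 26 mm high, stands out 22 mm beyond its +y side.
- grease_pot: Bystander: a red pot with a white lid, 49 mm across, 41 mm high; origin in the middle of its underside.
- ball_bearing: Bystander: a steel ball bearing lying flat, 42 mm across, 12 mm high; origin in the middle of its underside.
- tape_roll: Bystander: a black roll of tape lying flat, 62 mm across, 19 mm high; origin in the middle of its underside.
Things that resemble listed ones, but are neither listed nor needed, are in the scene too. Leave any purple look-alike of the part that bears plate_a_mid alone. What is shaped like the part that bears plate_b_mid but pink is not meant.

How it is judged (in metres and radians):
On the way, in this order (a step that is already met when the one before it is completed fails the run):
1. a plate is lifted clear of the bench (height (world z) of any of plate_a_mid, plate_b_mid, plate_c_mid above 0.045 m), for 0.1 s.
2. a plate, down in the slot with the shoe pushed back and its end at the stop, is pressed on the stop with at least 5 N (((z of plate_a_mid in the frame of slot_mouth between 0.006 and 0.011 m and x of plate_a_mid in the frame of stop_face between -0.032 and -0.027 m and y of plate_a_mid in the frame of slot_mouth between -0.003 and 0.003 m and angle between plate_a_mid's own z axis and vertical below 0.05 rad and angle between the x axis of plate_a_mid and the x axis of slot_mouth, either way round below 0.03 rad and y of shoe_face in the frame of slot_mouth above 0.005 m and contact force between plate_a and end_stop above 5 N) or (z of plate_b_mid in the frame of slot_mouth between 0.006 and 0.011 m and x of plate_b_mid in the frame of stop_face between -0.032 and -0.027 m and y of plate_b_mid in the frame of slot_mouth between -0.003 and 0.003 m and angle between plate_b_mid's own z axis and vertical below 0.05 rad and angle between the x axis of plate_b_mid and the x axis of slot_mouth, either way round below 0.03 rad and y of shoe_face in the frame of slot_mouth above 0.005 m and contact force between plate_b and end_stop above 5 N) or (z of plate_c_mid in the frame of slot_mouth between 0.006 and 0.011 m and x of plate_c_mid in the frame of stop_face between -0.032 and -0.027 m and y of plate_c_mid in the frame of slot_mouth between -0.003 and 0.003 m and angle between plate_c_mid's own z axis and vertical below 0.05 rad and angle between the x axis of plate_c_mid and the x axis of slot_mouth, either way round below 0.03 rad and y of shoe_face in the frame of slot_mouth above 0.005 m and contact force between plate_c and end_stop above 5 N))), for 0.2 s.
At the end, for the whole second after the job is handed in: One plate rests released in the slot, upright (0.05 rad) and in line with it (0.03 rad), within 2 mm of its floor and of the end stop, the shoe pushed back at least 1 mm (only the 13 mm plate does that); the other two stand upright (0.1 rad) within 40 mm of their starts (y of shoe_face in the frame of slot_mouth above 0.005 m and ((z of plate_a_mid in the frame of slot_mouth between 0.006 and 0.011 m and x of plate_a_mid in the frame of stop_face between -0.032 and -0.027 m and y of plate_a_mid in the frame of slot_mouth between -0.003 and 0.003 m and angle between plate_a_mid's own z axis and vertical below 0.05 rad and angle between the x axis of plate_a_mid and the x axis of slot_mouth, either way round below 0.03 rad and distance of each of plate_b_mid, plate_c_mid from where it was at the start of the episode below 0.04 m and angle between each of plate_b_mid, plate_c_mid's own z axis and vertical below 0.1 rad and linear speed of plate_a below 0.01 m/s) or (z of plate_b_mid in the frame of slot_mouth between 0.006 and 0.011 m and x of plate_b_mid in the frame of stop_face between -0.032 and -0.027 m and y of plate_b_mid in the frame of slot_mouth between -0.003 and 0.003 m and angle between plate_b_mid's own z axis and vertical below 0.05 rad and angle between the x axis of plate_b_mid and the x axis of slot_mouth, either way round below 0.03 rad and distance of each of plate_a_mid, plate_c_mid from where it was at the start of the episode below 0.04 m and angle between each of plate_a_mid, plate_c_mid's own z axis and vertical below 0.1 rad and linear speed of plate_b below 0.01 m/s) or (z of plate_c_mid in the frame of slot_mouth between 0.006 and 0.011 m and x of plate_c_mid in the frame of stop_face between -0.032 and -0.027 m and y of plate_c_mid in the frame of slot_mouth between -0.003 and 0.003 m and angle between plate_c_mid's own z axis and vertical below 0.05 rad and angle between the x axis of plate_c_mid and the x axis of slot_mouth, either way round below 0.03 rad and distance of each of plate_a_mid, plate_b_mid from where it was at the start of the episode below 0.04 m and angle between each of plate_a_mid, plate_b_mid's own z axis and vertical below 0.1 rad and linear speed of plate_c below 0.01 m/s))); the robot touches nothing.
It fails at once if the jig or its end stop is loaded by a plate or the robot with more than 40 N (contact force between any of plate_a, plate_b, plate_c, the fingers, the arm and jig above 40 N).
It fails at once if a plate too thin to push the shoe back is put down into the slot ((z of plate_a_mid in the frame of slot_mouth below 0.0125 m and x of plate_a_mid in the frame of slot_mouth between -0.03 and 0.03 m and y of plate_a_mid in the frame of slot_mouth between -0.006 and 0.006 m and y of shoe_face in the frame of slot_mouth below 0.0046 m) or (z of plate_b_mid in the frame of slot_mouth below 0.0125 m and x of plate_b_mid in the frame of slot_mouth between -0.03 and 0.03 m and y of plate_b_mid in the frame of slot_mouth between -0.006 and 0.006 m and y of shoe_face in the frame of slot_mouth below 0.0046 m) or (z of plate_c_mid in the frame of slot_mouth below 0.0125 m and x of plate_c_mid in the frame of slot_mouth between -0.03 and 0.03 m and y of plate_c_mid in the frame of slot_mouth between -0.006 and 0.006 m and y of shoe_face in the frame of slot_mouth below 0.0046 m)).
It fails at once if a bystander (grease pot, bearing, tape roll) is moved by more than 20 mm (distance of any of grease_pot, ball_bearing, tape_roll from where it was at the start of the episode above 0.02 m).
It also fails if it takes over 72 s, if anything falls off the work surface, if the arm or the gripper's body presses on something with over 40 N, if the wrist force passes 120 N, or if a joint passes its speed limit or range.

## Working session

There is one attempt and no reset: what is moved stays moved. The work goes in short steps, Python scripts to look and compute and a tool call to move; the robot and the scene stay as the last step left them, time stands still between calls to the robot, and variables do not carry over. Pictures are saved under pics/ and viewed, at most 10 in all, crops included, and the job is handed in when it is done.

Besides the shell and the picture viewer there is one more tool, called after "Request:" by a JSON object that holds its "name" and its "arguments". send_rows: Moves the arm, as the interface text tells. Its arguments: {"type":"object","properties":{"motion":{"type":"array","items":{"type":"number"}}},"required":["motion"]}

```bash
ls; mkdir -p pics; python3 - <<'E'
from cell import *
import cv2,numpy as np
print(read_state()); print(grasp_offset)
for n in("scene","side"):
    cv2.imwrite(f"pics/{n}0.png",cv2.cvtColor(camera(n),cv2.COLOR_RGB2BGR)); print(n,camera_info(n))
print(camera_info("wrist"))
E
```

```text
pics
{'clock': 0.0, 'qpos': array([-1.27497258e+00,  5.33851552e-02,  1.61428360e+00,  1.94807393e-05,
        1.47600698e+00, -1.19011221e-01]), 'qvel': array([-0.00123922,  0.00203755,  0.00130055, -0.00043143,  0.00044316,
       -0.00101559]), 'joint_torque': array([ 3.97550912e-04, -3.93674397e+01, -3.70178246e+01, -3.78607319e-05,
        6.85645049e-03,  2.04085239e-05]), 'tcp_pos': array([ 251.71621029, -571.39236295,  230.05169482]), 'tool_rot': array([[ 9.15183678e-01,  4.03036585e-01, -5.88723571e-04],
       [ 4.03036927e-01, -9.15181535e-01,  1.99824460e-03],
       [ 2.66576736e-04, -2.06603818e-03, -9.99997830e-01]]), 'ft_force': array([-0.29454054,  0.09740867, -0.02082605]), 'moment': array([0.00303451, 0.02288381, 0.04514732]), 'gripper_force': 0.0, 'width': 1.0009587625408052}
18.700000000000003
scene {'mtx': array([[421.91463055,   0.        , 275.61070325],
       [  0.        , 421.91463055, 211.00665174],
       [  0.        ,   0.        ,   1.        ]]), 'R': array([[-0.80858643, -0.58830753,  0.00906811],
       [-0.41411097,  0.55808217, -0.71906634],
    
[... 188 characters left out ...]
456.3160723 , 208.87284621],
       [  0.        ,   0.        ,   1.        ]]), 'R': array([[ 0.98834544,  0.1510091 , -0.01922354],
       [ 0.10029307, -0.74094416, -0.66403543],
       [-0.11451896,  0.6543684 , -0.74745395]]), 't': array([-525.01208459, -134.44328462, 1287.78391149])}
{'mtx': array([[325.1922621 ,   0.        , 283.36471847],
       [  0.        , 325.1922621 , 213.83137506],
       [  0.        ,   0.        ,   1.        ]]), 'R': array([[ 4.03559366e-01, -9.14953142e-01, -7.65850806e-04],
       [-8.65978302e-01, -3.82227896e-01,  3.22464596e-01],
       [-2.95332725e-01, -1.29470398e-01, -9.46581215e-01]]), 't': array([-624.53513908,  -42.77344862,  379.56706313])}
```

View pics/scene0.png

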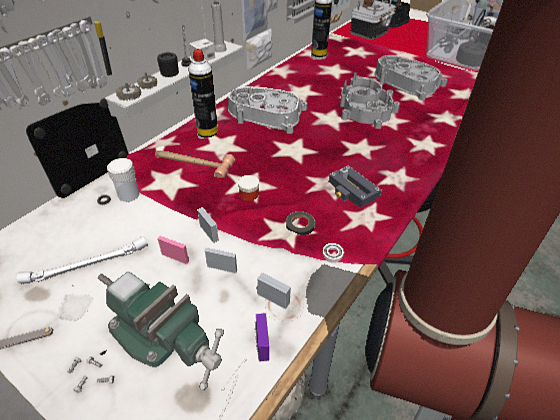

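View pics/side0.png

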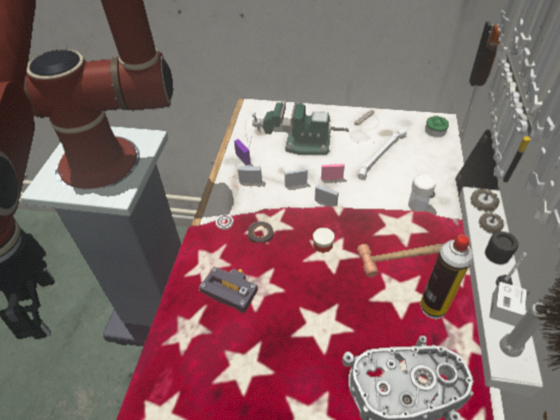

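The scene view shows grey plates at about (208,224), (221,260) and (274,290), the jig at (355,187), the pot at (248,187), the tape at (300,223) and the bearing at (333,252). The pink plate (173,248) and purple plate (262,337) are decoys. The side view shows plates at (326,195), (296,178), (249,175), and the jig at (228,288).

```bash
cat > h.py <<'E'
from cell import *
import cv2,numpy as np
def cast(n,uv,z,ci=None):
    ci=ci or camera_info(n); K,R,t=ci["mtx"],ci["R"],ci["t"]
    p=np.array([(uv[0]-K[0,2])/K[0,0],(uv[1]-K[1,2])/K[1,1]])
    if n=="wrist":
        r=np.hypot(*p); d=np.r_[p/max(r,1e-9)*np.sin(r),np.cos(r)]
    else: d=np.r_[p,1]
    C=-R.T@t; w=R.T@d
    return C+w*(z-C[2])/w[2]
def proj(n,X,ci=None):
    ci=ci or camera_info(n); K=ci["mtx"]; c=ci["R"]@np.asarray(X,float)+ci["t"]
    if n=="wrist":
        r=np.hypot(c[0],c[1]); th=np.arctan2(r,c[2]); q=c[:2]/max(r,1e-9)*th
    else: q=c[:2]/c[2]
    return q*[K[0,0],K[1,1]]+[K[0,2],K[1,2]]
def snap(n,f):
    ci=camera_info(n); im=cv2.cvtColor(camera(n),cv2.COLOR_RGB2BGR); cv2.imwrite("pics/"+f,im); return im,ci
E
python3 - <<'E'
from h import *
P=dict(p1=((208,224),(326,195),25),p2=((221,260),(296,178),25),p3=((274,290),(249,175),25),pink=((173,248),(333,172),25),purp=((262,337),(242,152),25),pot=((248,182),(323,233),41),tape=((300,223),(260,231),15),bear=((333,252),(224,221),12),jig=((355,185),(228,288),33))
for k,(a,b,z) in P.items(): print(k,cast("scene",a,z).round(),cast("side",b,z).round())
E
```

```text
p1 [650. -73.  25.] [650. -69.  25.]
p2 [565. -17.  25.] [567. -18.  25.]
p3 [443. -21.  25.] [443. -23.  25.]
pink [661.  17.  25.] [661.  17.  25.]
purp [404.  66.  25.] [405.  64.  25.]
pot [ 656. -213.   41.] [ 655. -204.   41.]
tape [ 504. -197.   15.] [ 505. -198.   15.]
bear [ 407. -172.   12.] [ 411. -177.   12.]
jig [ 461. -357.   33.] [ 470. -373.   33.]
```

```bash
cat >> h.py <<'E'
def shift(X,s=None):
    s=s or read_state(); return (s["tool_rot"].T@(np.asarray(X,float)-s["tcp_pos"])/10).round(2)
E
python3 - <<'E'
from h import *
s=read_state();ci=camera_info("wrist");C=-ci["R"].T@ci["t"];print(s["tool_rot"].T@(C-s["tcp_pos"]), s["tool_rot"].T@ci["R"].T)
print(shift([465,-365,250]))
E
```

```text
[ 8.22504678e+01  7.29717981e-02 -1.42428393e+02] [[ 6.27623809e-04 -9.46500807e-01 -3.22700833e-01]
 [ 9.99999180e-01  2.33823779e-04  1.25908847e-03]
 [-1.11627313e-03 -3.22701359e-01  9.46500178e-01]]
[ 27.84 -10.3   -1.96]
```

Request:
{"name": "send_rows", "arguments": {"motion": [1,27.8,-10.3,7,0,0,0,1,27.8,-10.3,7,0,0,0,1,27.8,-10.3,7,0,0,0,1,27.8,-10.3,7,0,0,0,1,27.8,-10.3,7,0,0,0,1,27.8,-10.3,7,0,0,0,1,27.8,-10.3,7,0,0,0,1,27.8,-10.3,7,0,0,0,1,27.8,-10.3,7,0,0,0]}}

```text
clock: 1.0
tcp_pos: [464.3, -366.3, 161.4]
tool_rot: [[0.915, 0.403, -0.0], [0.403, -0.915, -0.0], [-0.0, 0.0, -1.0]]
ft_force: [0.3, -0.9, 0.5]
width: 0.997
gripper_force: 0.0
```

```bash
python3 - <<'E'
from h import *
s=read_state();print(s["clock"],s["tcp_pos"],s["qvel"],s["qpos"],s["ft_force"])
snap("wrist","w1.png")
E
```

```text
1.0 [ 464.31137311 -366.32284835  161.38018947] [-0.02329262 -0.0060781  -0.00743623  0.00304703 -0.00013057  0.00211294] [-7.93502896e-01  2.63145502e-02  1.75905604e+00 -5.62772437e-04
  1.35618164e+00  3.63043527e-01] [ 0.33976686 -0.88822986  0.47862164]
```

View pics/w1.png

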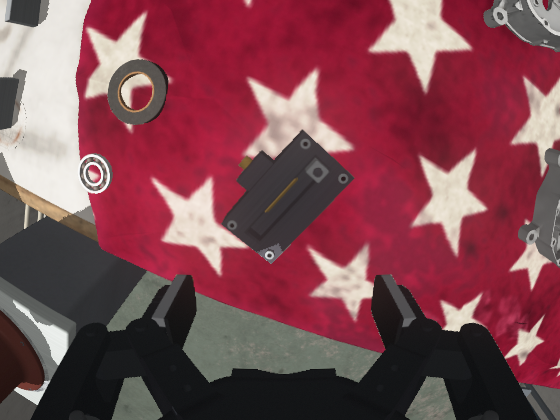

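The wrist picture shows the jig at (288,200): screws at about (306,145), (343,179), (232,225), (269,255), the stop at (317,171), and the plug on the +y side at (248,165).

```bash
python3 - <<'E'
from h import *
im=cv2.imread("pics/w1.png")[125:270,215:360]
cv2.imwrite("pics/w1c.png",cv2.resize(im,None,fx=4,fy=4,interpolation=cv2.INTER_CUBIC))
E
```

```text
(no output)
```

View pics/w1c.png

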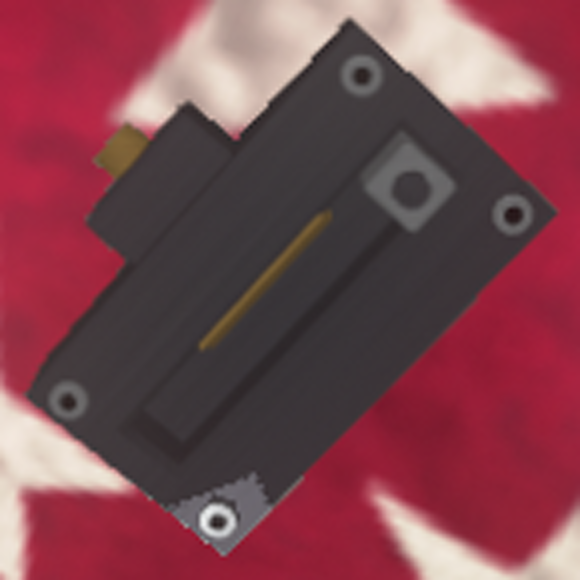

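```bash
cat > jig.py <<'E'
from h import *
def fit(px,ci):  # px: screws (+48,+22),(+48,-22),(-48,+22),(-48,-22)
    L=np.array([(48,22),(48,-22),(-48,22),(-48,-22)],float)
    W=np.array([cast("wrist",p,36,ci)[:2] for p in px])
    c=W.mean(0); A=W-c
    yaw=np.arctan2((L[:,0]*A[:,1]-L[:,1]*A[:,0]).sum(),(L*A).sum())
    R=np.array([[np.cos(yaw),-np.sin(yaw)],[np.sin(yaw),np.cos(yaw)]])
    print("res",(A@R-L).round(1).tolist()); return c,yaw,R
E
python3 - <<'E'
from jig import *
ci=camera_info("wrist"); f=lambda u,v:((u+.5)/4+215-.5,(v+.5)/4+125-.5)
c,yaw,R=fit([f(361,76),f(513,215),f(67,402),f(217,520)],ci)
print(c,yaw,np.degrees(yaw),"mouth",c+R@[-7,0])
print("stop screw local",R.T@(cast("wrist",f(412,190),47,ci)[:2]-c), "(expect 38,0)")
print(cast("scene",(355,187),33))
for q in [(205,348),(330,212)]: print("shoe",R.T@(cast("wrist",f(*q),30,ci)[:2]-c))
for n,X in dict(p1=(650,-71,25),p2=(566,-18,25),p3=(443,-22,25)).items(): print(n,proj("wrist",X,ci))
s=read_state()
print(np.degrees(np.arctan2(s["tool_rot"][1,0],s["tool_rot"][0,0])))
print(shift([560,-40,200]))
E
```

```text
res [[-0.1, -0.0], [0.1, -0.1], [-0.2, -0.0], [0.2, 0.2]]
[ 466.71571321 -368.66818251] -0.3143516109636067 -18.01102059135304 mouth [ 460.05873378 -366.50378307]
stop screw local [38.22747971  0.05677751] (expect 38,0)
[ 457.69077161 -350.82558611   33.        ]
shoe [-19.83753599   6.13731809]
shoe [21.45669177  6.23733671]
p1 [ 89.08094986 -68.62023471]
p2 [24.62958127 -2.44421568]
p3 [ -3.32395211 103.47690825]
23.690063874023465
[ 21.9  -26.07  -3.85]
```

Request:
{"name": "send_rows", "arguments": {"motion": [1,20,-24,-3,0,0,0,1,20,-24,-3,0,0,0,1,20,-24,-3,0,0,0,1,20,-24,-3,0,0,0,1,20,-24,-3,0,0,0,1,20,-24,-3,0,0,0,1,20,-24,-3,0,0,0,1,20,-24,-3,0,0,0,1,20,-24,-3,0,0,0]}}

```text
clock: 1.95
tcp_pos: [550.9, -67.1, 191.4]
tool_rot: [[0.916, 0.402, -0.0], [0.402, -0.916, -0.001], [-0.0, 0.001, -1.0]]
ft_force: [0.1, 0.1, -0.1]
width: 1.0
gripper_force: 0.0
```

```bash
python3 - <<'E'
from h import *
im,ci=snap("wrist","w2.png")
np.savez("w2.npz",**ci)
E
```

```text
(no output)
```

View pics/w2.png

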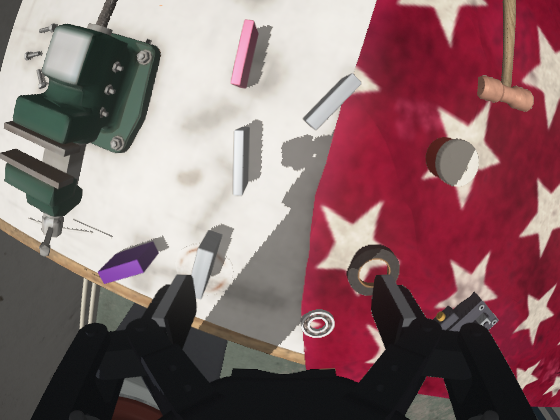

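```bash
python3 - <<'E'
import cv2,numpy as np
im=cv2.imread("pics/w2.png")
o=np.zeros((600,800,3),np.uint8)
for i,(x,y) in enumerate([(297,66),(204,120),(172,222)]):
    c=cv2.resize(im[y:y+85,x:x+66],None,fx=4,fy=7,interpolation=cv2.INTER_CUBIC) if 0 else cv2.resize(im[y:y+85,x:x+66],None,fx=4,fy=4,interpolation=cv2.INTER_CUBIC)
    o[:340,i*266:i*266+264]=c
cv2.imwrite("pics/w2c.png",o[:340])
E
```

```text
(no output)
```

View pics/w2c.png

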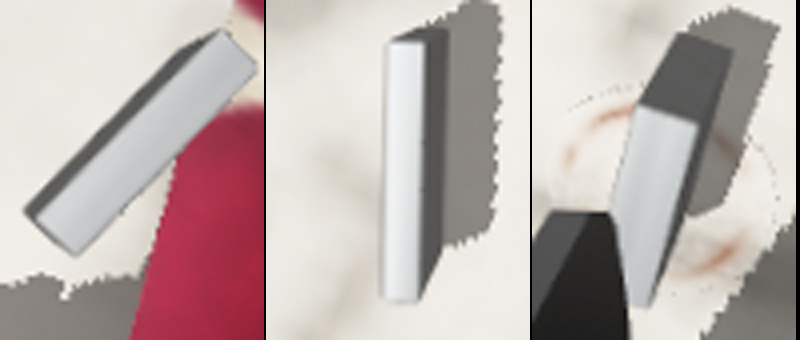

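```bash
python3 - <<'E'
from h import *
ci=dict(np.load("w2.npz"))
D=dict(p1=(297,66,[(222,30),(257,65),(78,256),(34,215)]),p2=(204,120,[(122,42),(158,42),(153,300),(117,300)]),p3=(172,222,[(104,104),(165,126),(118,305)]))
for n,(x,y,P) in D.items():
    W=np.array([cast("wrist",((u+.5)/4+x-.5,(v+.5)/4+y-.5),50,ci)[:2] for u,v in P])
    e=W[1]-W[2]; print(n,"c",(W.mean(0) if len(P)==4 else (W[0]+W[2])/2).round(1),"len",np.linalg.norm(e).round(1),"th",np.linalg.norm(W[0]-W[1]).round(1),"yaw",np.degrees(np.arctan2(e[1],e[0])).round(1), np.degrees(np.arctan2(*(W[0]-W[-1])[::-1])).round(1))
E
```

```text
p1 c [649.7 -71.7] len 58.4 th 10.8 yaw -17.9 -20.2
p2 c [565.3 -17.2] len 58.5 th 7.9 yaw 21.0 20.7
p3 c [444.1 -20.9] len 56.5 th 16.1 yaw 5.0 20.8
```

The crop shows top faces with corners that put p1 at (650,-71.5), yaw about -18.5°. It looks like the middle one, so I pinch p1 first.

Request:
{"name": "send_rows", "arguments": {"motion": [0.6,8.9,4.4,9,0,0,0.74,0.6,8.9,4.4,9,0,0,0.74,0.6,8.9,4.4,9,0,0,0.74,0.6,8.9,4.4,9,0,0,0.74,0.6,8.9,4.4,9,0,0,0.74,0.6,8.9,4.4,9,0,0,0.74,0.6,8.9,4.4,9,0,0,0.74]}}

```text
clock: 2.7
tcp_pos: [650.0, -71.5, 101.2]
tool_rot: [[0.948, -0.319, -0.0], [-0.319, -0.948, -0.0], [-0.0, 0.0, -1.0]]
ft_force: [0.2, -0.5, 0.2]
width: 0.604
gripper_force: 0.0
```

```bash
python3 - <<'E'
from h import *
s=read_state();print(s["clock"],s["tcp_pos"],s["width"],s["tool_rot"].round(3).tolist(),s["qpos"]);im,ci=snap("wrist","w3.png")
print(shift([650,-71.5,23]),proj("wrist",[650,-71.5,50]))
E
```

```text
2.7 [650.0234701  -71.52893168 101.21808108] 0.6038627725178166 [[0.948, -0.319, -0.0], [-0.319, -0.948, -0.0], [-0.0, 0.0, -1.0]] [-2.23243541e-01  2.26914192e-01  1.64584527e+00 -1.60066391e-04
  1.26898781e+00  1.67214175e+00]
[-0.    0.03  7.85] [282.60396227 238.1012472 ]
```

View pics/w3.png

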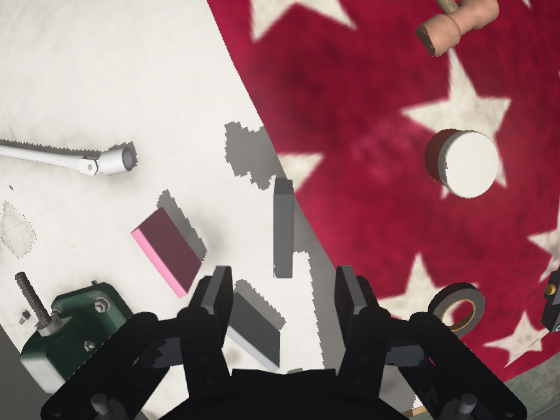

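The plate's top face spans (274–293, 193–277), centred between the fingers and aligned. I go down and pinch.

Request:
{"name": "send_rows", "arguments": {"motion": [0.5,0,0,3,0,0,0,0.5,0,0,6,0,0,0,0.5,0,0,7.2,0,0,0,0.5,0,0,7.8,0,0,0,0.5,0,0,7.8,0,0,0,0.3,0,0,7.8,0,0,0,0,0,0,7.8,0,0,0,0,0,0,7.8,0,0,0,0,0,0,7.8,0,0,0,0,0,0,7.8,0,0,0,0,0,0,7.8,0,0,0]}}

```text
clock: 3.85
tcp_pos: [651.7, -70.1, 25.3]
tool_rot: [[0.948, -0.319, 0.003], [-0.319, -0.948, -0.001], [0.003, -0.0, -1.0]]
ft_force: [-0.8, 1.1, 5.9]
width: 0.135
gripper_force: 59.6
```

Opening 0.135 × 85 = 11.5 mm, and it may read 1 mm small, so this is the 13 mm plate (9 mm would read about 0.10, 17 mm about 0.19). I lift it and go above the slot.

Request:
{"name": "send_rows", "arguments": {"motion": [0,0,0,-1,0,0,0,0,0,0,-5,0,0,0,0,0,0,-10,0,0,0,0,-1,4,-11,0,0,-0.01,0,-2,8,-11,0,0,-0.01,0,-3,12,-11,0,0,-0.01,0,-4.2,16.5,-11,0,0,-0.01,0,-5.4,21,-11,0,0,-0.01,0,-6.6,25.5,-11,0,0,-0.01,0,-7.6,30,-11,0,0,-0.01,0,-8.7,34,-11,0,0,-0.01,0,-8.7,34,-11,0,0,-0.01]}}

```text
clock: 5.05
tcp_pos: [456.1, -367.5, 132.9]
tool_rot: [[0.949, -0.315, -0.002], [-0.315, -0.949, -0.001], [-0.002, 0.001, -1.0]]
ft_force: [-0.1, 1.9, -2.6]
width: 0.137
gripper_force: 59.2
```

```bash
python3 - <<'E'
from h import *
s=read_state();print(s["clock"],s["tcp_pos"],s["width"],s["tool_rot"].round(4).tolist(),s["ft_force"],s["moment"]);im,ci=snap("wrist","w4.png")
np.savez("w4.npz",**ci)
E
```

```text
5.05 [ 456.09999251 -367.50278269  132.93887134] 0.1373862907374217 [[0.949, -0.3154, -0.0019], [-0.3154, -0.949, -0.0006], [-0.0016, 0.0012, -1.0]] [-0.06331269  1.92004124 -2.56174441] [ 0.00136536 -0.02668662  0.01588781]
```

View pics/w4.png

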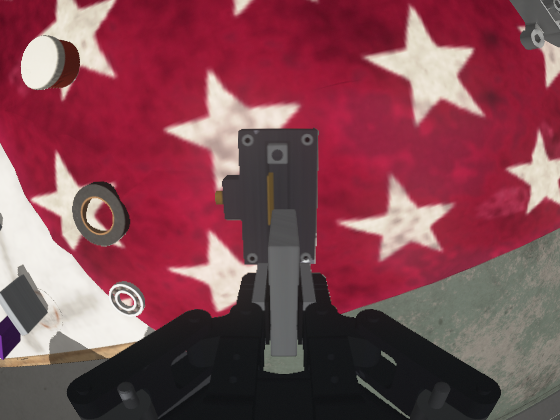

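The plate is held straight in line with the slot; jig screws are at about (247,141), (306,140), (250,258), (306,258), and the plate's front face is at (285,225).

```bash
python3 - <<'E'
from jig import *
ci=dict(np.load("w4.npz")); im=cv2.imread("pics/w4.png"); g=cv2.cvtColor(im,cv2.COLOR_BGR2GRAY).astype(float)
px=[]
for u,v in [(247,141),(306,140),(250,258),(306,258)]:
    w=g[v-6:v+7,u-6:u+7]; med=np.median(w); m=(np.abs(w-med)>12)
    hsv=cv2.cvtColor(im,cv2.COLOR_BGR2HSV)[v-6:v+7,u-6:u+7]; m&=hsv[...,1]<90
    n,lab,st,ce=cv2.connectedComponentsWithStats(m.astype(np.uint8)); i=1+np.argmax(st[1:,4]); px.append((u-6+ce[i][0],v-6+ce[i][1])); print(px[-1],st[i])
c,yaw,R=fit(px,ci); print(c,np.degrees(yaw),"mouth",c+R@[-7,0])
c,yaw,R=fit([(247,141),(306,140),(250,258),(306,258)],ci); print(c,np.degrees(yaw))
for v in (215,225,235,243,250,270,300): print(v,g[v,262:308].astype(int).tolist())
print(g[200:262,285].astype(int).tolist())
E
```

```text
(np.float64(246.928), np.float64(141.208)) [  0   0  13  13 125]
(np.float64(305.8306451612903), np.float64(140.07258064516128)) [  0   0  13  13 124]
(np.float64(250.30252100840337), np.float64(257.87394957983196)) [  0   0  13  13 119]
(np.float64(306.55855855855856), np.float64(257.4864864864865)) [  0   0  13  13 111]
res [[-0.6, -0.3], [-0.4, 0.3], [0.6, 1.1], [0.4, -1.1]]
[ 467.07512622 -367.32467653] -17.6874724059358 mouth [ 460.40603068 -365.19790324]
res [[-0.5, -0.3], [-0.2, 0.3], [0.5, 1.0], [0.2, -1.0]]
[ 467.02638312 -367.17098586] -17.958934918227385
215 [56, 57, 57, 56, 54, 63, 88, 90, 78, 75, 78, 79, 78, 79, 79, 79, 79, 78, 79, 79, 79, 79, 79, 80, 80, 81, 81, 80, 80, 80, 80, 79, 80, 75, 61, 55, 56, 56, 57, 56, 56, 55, 56, 56, 56, 56]
225 [57, 58, 57, 57, 55, 53, 61, 63, 67, 78, 80, 80, 79, 79, 79, 78, 78, 79, 78, 78, 78, 78, 79, 79, 78, 79, 80, 78, 80, 79, 79, 80, 80, 79, 77, 64, 55, 55, 55, 56, 55, 55, 56, 56, 55, 57]
235 [57, 58, 58, 58, 57, 54, 54, 69, 79, 80, 81, 81, 82, 82, 82, 82, 82, 83, 82, 82, 82, 83, 82, 82, 82, 82, 82, 81, 81, 80, 80, 80, 80, 80, 79, 76, 6
[... 437 characters left out ...]
55, 56]
270 [85, 84, 85, 85, 84, 55, 75, 99, 104, 107, 107, 105, 105, 104, 104, 104, 103, 103, 102, 103, 103, 103, 102, 102, 101, 102, 102, 103, 103, 104, 104, 103, 102, 102, 101, 97, 87, 60, 63, 83, 83, 83, 82, 82, 82, 83]
300 [83, 83, 60, 33, 30, 31, 29, 28, 91, 105, 105, 105, 105, 104, 104, 105, 105, 103, 104, 104, 103, 103, 103, 102, 102, 103, 103, 103, 103, 104, 104, 103, 102, 102, 99, 72, 25, 27, 26, 27, 34, 70, 81, 81, 82, 81]
[56, 55, 56, 55, 56, 56, 56, 55, 55, 72, 81, 79, 80, 80, 80, 80, 78, 79, 79, 79, 78, 79, 80, 80, 79, 79, 78, 78, 80, 79, 79, 80, 80, 80, 81, 82, 82, 81, 81, 80, 80, 79, 79, 79, 80, 81, 91, 98, 100, 101, 101, 101, 101, 101, 101, 101, 101, 101, 102, 101, 102, 101]
```

```bash
python3 - <<'E'
from jig import *
ci=dict(np.load("w4.npz")); c=np.array([466.8,-368.4]); a=np.radians(-18); R=np.array([[np.cos(a),-np.sin(a)],[np.sin(a),np.cos(a)]])
L=lambda p,z:(R.T@(cast("wrist",p,z,ci)[:2]-c)).round(1)
print("bot",L((270,209),107.6),L((295.5,209),107.6),"top",L((267.6,246.5),157.6),L((299,246.5),157.6))
print("scr",L((247,141),36),L((306,140),36),L((277,154),47),"stop scr exp 38,0")
s=read_state();print("tcp local",R.T@(s["tcp_pos"][:2]-c),s["tcp_pos"],s["tool_rot"][:,0])
im=cv2.imread("pics/w4.png")[120:270,230:320]; cv2.imwrite("pics/w4c.png",cv2.resize(im,None,fx=4,fy=4,interpolation=cv2.INTER_CUBIC))
E
```

```text
bot [17.8  3.8] [ 17.7 -10. ] top [18.4  3. ] [18.3 -9.5]
scr [47.4 23. ] [ 47.7 -20.4] [38.9  0.8] stop scr exp 38,0
tcp local [-9.82502033 -0.15801373] [ 457.40702147 -365.51418174  132.76902102] [ 0.94944993 -0.31391575 -0.00131832]
```

View pics/w4c.png

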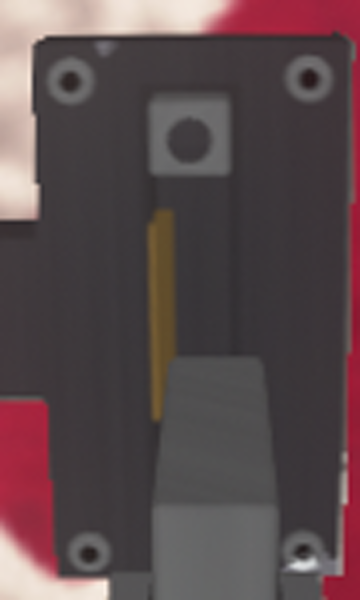

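Request:
{"name": "send_rows", "arguments": {"motion": [0,0,0,2.5,0,0,0,0,0,0,5,0,0,0,0,0,0,5.8,0,0,0,0,0,0,5.8,0,0,0,0,0,0,5.8,0,0,0,0,0,0,5.8,0,0,0,0,0,0,5.8,0,0,0]}}

```text
clock: 5.8
tcp_pos: [460.1, -364.8, 76.9]
tool_rot: [[0.951, -0.31, 0.002], [-0.31, -0.951, -0.002], [0.002, 0.001, -1.0]]
ft_force: [0.1, -0.6, -2.2]
width: 0.141
gripper_force: 59.2
```

```bash
python3 - <<'E'
from h import *
s=read_state();print(s["clock"],s["tcp_pos"],s["width"],s["tool_rot"].round(4).tolist(),s["ft_force"],s["moment"]);im,ci=snap("wrist","w5.png")
np.savez("w5.npz",**ci)
im=im[120:290,220:330]; cv2.imwrite("pics/w5c.png",cv2.resize(im,None,fx=3.5,fy=3.5,interpolation=cv2.INTER_CUBIC))
E
```

```text
5.8 [ 460.06469711 -364.78750588   76.85872259] 0.14147904996054908 [[0.9508, -0.3098, 0.0018], [-0.3098, -0.9508, -0.0018], [0.0023, 0.0011, -1.0]] [ 0.08897318 -0.5541343  -2.22103561] [-0.00202551  0.05104936  0.06512117]
```

View pics/w5c.png

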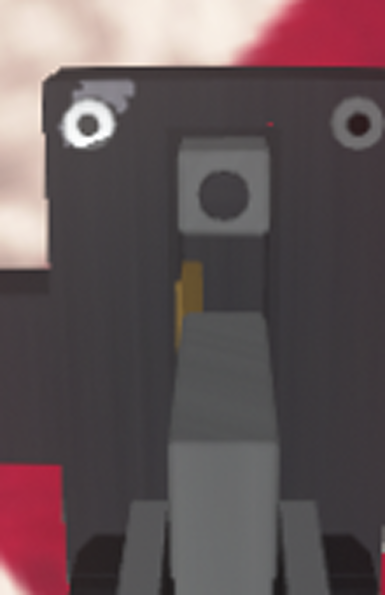

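The last picture shows the plate's lower front edge at crop (187–263, 313), with the slot edges at about 180 and 265 and the stop screw at (223,195). That is nearly central.

```bash
python3 - <<'E'
from jig import *
ci=dict(np.load("w5.npz")); c=np.array([466.8,-368.4]); a=np.radians(-18); R=np.array([[np.cos(a),-np.sin(a)],[np.sin(a),np.cos(a)]])
f=lambda u,v:((u+.5)/3.5+219.5,(v+.5)/3.5+119.5)
L=lambda p,z:(R.T@(cast("wrist",f(*p),z,ci)[:2]-c)).round(1)
zb=76.86-25.3
print("bot",L((187,313),zb),L((264,313),zb),"top",L((169,440),zb+50),L((279,440),zb+50))
print("scr",L((88,124),36),L((358,124),36),"stopscr",L((223,195),47),"stop",L((178,236),44),L((270,236),44))
s=read_state();print("tcp local",R.T@(s["tcp_pos"][:2]-c),s["tcp_pos"],s["tool_rot"][:,0])
E
```

```text
bot [20.7  6.1] [20.7 -5.8] top [21.6  6.8] [21.6 -5.7]
scr [48.1 22.5] [ 48.  -21.5] stopscr [38.4  0.5] stop [31.1  7.7] [31.1 -6.9]
tcp local [-7.74785575  1.37240754] [ 459.85544856 -364.70054377   76.60589028] [ 0.95078183 -0.30985569  0.00183233]
```

Request:
{"name": "send_rows", "arguments": {"motion": [0,0,0.03,0.4,0,0,0,0,0,0.03,0.8,0,0,0,0,0,0.03,1.2,0,0,0,0,0,0.03,1.4,0,0,0,0,0,0.03,1.5,0,0,0,0,0,0.03,1.6,0,0,0,0,0,0.03,1.7,0,0,0,0,0,0.03,1.8,0,0,0,0,0,0.03,1.9,0,0,0,0,0,0.03,2.0,0,0,0]}}

```text
clock: 6.85
tcp_pos: [459.2, -364.6, 55.4]
tool_rot: [[0.951, -0.31, 0.0], [-0.31, -0.951, -0.0], [0.0, 0.0, -1.0]]
ft_force: [-0.6, -1.4, -1.6]
width: 0.14
gripper_force: 59.3
```

Request:
{"name": "send_rows", "arguments": {"motion": [0,0,0,0.08,0,0,0,0,0,0,0.16,0,0,0,0,0,0,0.24,0,0,0,0,0,0,0.32,0,0,0,0,0,0,0.4,0,0,0,0,0,0,0.48,0,0,0]}}

```text
clock: 7.45
tcp_pos: [459.4, -365.1, 51.0]
tool_rot: [[0.951, -0.31, 0.001], [-0.31, -0.951, -0.001], [0.001, 0.001, -1.0]]
ft_force: [-0.4, -2.8, -0.8]
width: 0.14
gripper_force: 59.7
```

Request:
{"name": "send_rows", "arguments": {"motion": [0,0,0,0.08,0,0,0,0,0,0,0.16,0,0,0,0,0,0,0.24,0,0,0,0,0,0,0.32,0,0,0,0,0,0,0.4,0,0,0]}}

```text
clock: 7.95
tcp_pos: [458.9, -364.5, 46.1]
tool_rot: [[0.951, -0.31, -0.0], [-0.31, -0.951, -0.0], [-0.0, 0.0, -1.0]]
ft_force: [0.1, -4.2, -0.8]
width: 0.139
gripper_force: 59.4
```

Request:
{"name": "send_rows", "arguments": {"motion": [0,0,0,0.06,0,0,0,0,0,0,0.12,0,0,0,0,0,0,0.18,0,0,0,0,0,0,0.24,0,0,0,0,0,0,0.3,0,0,0]}}

```text
clock: 8.45
tcp_pos: [459.0, -364.5, 43.4]
tool_rot: [[0.951, -0.31, -0.0], [-0.31, -0.951, 0.0], [-0.0, -0.0, -1.0]]
ft_force: [-0.7, -3.2, -1.0]
width: 0.136
gripper_force: 59.4
```

Request:
{"name": "send_rows", "arguments": {"motion": [0,0,0,0.05,0,0,0,0,0,0,0.1,0,0,0,0,0,0,0.15,0,0,0,0,0,0,0.2,0,0,0,0,0,0,0.2,0,0,0]}}

```text
clock: 8.95
tcp_pos: [459.2, -364.5, 42.5]
tool_rot: [[0.951, -0.31, -0.0], [-0.31, -0.951, 0.0], [-0.0, -0.0, -1.0]]
ft_force: [-3.6, -1.8, 6.8]
width: 0.144
gripper_force: 60.4
```

Request:
{"name": "send_rows", "arguments": {"motion": [0,0,0,-0.06,0,0,0,0,0.1,0,-0.06,0,0,0,0,0.2,0,-0.06,0,0,0,0,0.3,0,-0.06,0,0,0,0,0.4,0,-0.06,0,0,0,0,0.5,0,-0.06,0,0,0,0,0.6,0,-0.06,0,0,0]}}

```text
clock: 9.65
tcp_pos: [463.9, -366.3, 42.6]
tool_rot: [[0.951, -0.31, -0.003], [-0.31, -0.951, 0.001], [-0.003, 0.0, -1.0]]
ft_force: [-7.4, -0.7, 7.3]
width: 0.143
gripper_force: 60.5
```

Request:
{"name": "send_rows", "arguments": {"motion": [0,0.05,0,-0.05,0,0,0,0,0.12,0,-0.05,0,0,0,0,0.2,0,-0.05,0,0,0,0,0.28,0,-0.05,0,0,0,0,0.34,0,-0.05,0,0,0]}}

```text
clock: 10.15
tcp_pos: [467.0, -367.2, 42.5]
tool_rot: [[0.951, -0.31, -0.003], [-0.31, -0.951, 0.001], [-0.003, -0.0, -1.0]]
ft_force: [-5.9, -2.3, 4.6]
width: 0.139
gripper_force: 60.2
```

Request:
{"name": "send_rows", "arguments": {"motion": [0,0.05,0,0,0,0,0,0,0.1,0,0,0,0,0,0,0.15,0,0,0,0,0,0,0.2,0,0,0,0,0]}}

```text
clock: 10.55
tcp_pos: [469.0, -367.8, 42.6]
tool_rot: [[0.951, -0.31, -0.003], [-0.31, -0.951, 0.001], [-0.003, -0.0, -1.0]]
ft_force: [-7.2, -2.4, 4.6]
width: 0.139
gripper_force: 60.2
```

Request:
{"name": "send_rows", "arguments": {"motion": [0,0.05,0,0,0,0,0,0,0.1,0,0,0,0,0,0,0.15,0,0,0,0,0,0,0.2,0,0,0,0,0]}}

```text
clock: 10.95
tcp_pos: [469.5, -368.0, 42.6]
tool_rot: [[0.951, -0.309, -0.006], [-0.309, -0.951, 0.003], [-0.007, -0.0, -1.0]]
ft_force: [-12.7, 1.0, 9.5]
width: 0.135
gripper_force: 60.8
```

Request:
{"name": "send_rows", "arguments": {"motion": [0,0.05,0,0,0,0,0,0,0.1,0,0,0,0,0,0,0.12,0,0,0,0,0,0,0.12,0,0,0,0,0]}}

```text
clock: 11.35
tcp_pos: [469.5, -368.0, 42.6]
tool_rot: [[0.951, -0.309, -0.009], [-0.309, -0.951, 0.004], [-0.01, -0.001, -1.0]]
ft_force: [-16.0, 1.0, 11.9]
width: 0.136
gripper_force: 61.2
```

Request:
{"name": "send_rows", "arguments": {"motion": [0,0.06,0,-0.03,0,0,0,0,0.12,0,-0.05,0,0,0,0,0.18,0,-0.05,0,0,0,0,0.18,0,-0.05,0,0,0,0,0.18,0,-0.05,0,0,0,0,0.18,0,-0.05,0,0,0]}}

```text
clock: 11.95
tcp_pos: [469.6, -368.0, 42.7]
tool_rot: [[0.951, -0.309, -0.013], [-0.309, -0.951, 0.006], [-0.014, -0.001, -1.0]]
ft_force: [-21.8, 3.2, 13.6]
width: 0.143
gripper_force: 61.7
```

Request:
{"name": "send_rows", "arguments": {"motion": [0,0,0,0,0,0,0,0,0,0,0,0,0,0,0,0,0,0,0,0,0,0,-0.1,0,0,0,0,0,0,-0.2,0,0,0,0,0,0,-0.3,0,0,0,0,0,0,-0.3,0,0,0,0,0]}}

```text
clock: 12.65
tcp_pos: [469.5, -368.0, 42.6]
tool_rot: [[0.951, -0.31, -0.006], [-0.31, -0.951, 0.002], [-0.006, -0.0, -1.0]]
ft_force: [-10.4, -0.8, 6.6]
width: 0.134
gripper_force: 60.4
```

Request:
{"name": "send_rows", "arguments": {"motion": [0,-0.12,0,-0.05,0,0,0,0.2,-0.12,0,-0.05,0,0,0,0.3,-0.12,0,-0.05,0,0,0,0.4,-0.12,0,-0.05,0,0,0,0.5,-0.12,0,-0.05,0,0,0,0.5,-0.12,0,-0.05,0,0,0]}}

```text
clock: 13.25
tcp_pos: [471.0, -368.1, 43.6]
tool_rot: [[0.951, -0.31, 0.0], [-0.31, -0.951, 0.0], [0.0, -0.0, -1.0]]
ft_force: [-0.2, -0.0, 0.3]
width: 0.499
gripper_force: 0.0
```

Request:
{"name": "send_rows", "arguments": {"motion": [0.5,0,0,-1,0,0,0,0.5,0,0,-3,0,0,0,0.5,0,0,-6,0,0,0,0.5,0,0,-10,0,0,0,0.5,0,0,-14,0,0,0,0.5,0,0,-14,0,0,0,0.5,0,0,-14,0,0,0,0.5,0,0,-14,0,0,0]}}

```text
clock: 14.05
tcp_pos: [470.2, -367.7, 182.5]
tool_rot: [[0.951, -0.31, -0.001], [-0.31, -0.951, 0.001], [-0.002, -0.001, -1.0]]
ft_force: [0.2, -0.0, 0.4]
width: 0.497
gripper_force: 0.0
```

```bash
python3 - <<'E'
from h import *
im,ci=snap("wrist","w6.png"); s=read_state(); print(s["tcp_pos"],s["ft_force"])
c=np.array([466.8,-368.4])+0.5*np.array([.309,.951]); a=np.radians(-18); R=np.array([[np.cos(a),-np.sin(a)],[np.sin(a),np.cos(a)]])
# rectified top view at plate-top height z=67, jig frame, 2 px/mm
g=cv2.cvtColor(im,cv2.COLOR_BGR2GRAY)
for z,name in ((67,"top"),):
    for y in (-12,-10,-9,-8,-7,-6,-4,-2,0,2,4,5,6,7,8,10):
        row=[]
        for x in range(-40,50,4):
            p=proj("wrist",[*(c+R@[x,y]),z],ci); row.append(int(g[int(round(p[1])),int(round(p[0]))]))
        print(y,row)
E
```

```text
[ 469.96538068 -367.52492832  181.83306383] [-0.05486591  0.43836527  0.94393112]
-12 [69, 114, 72, 57, 57, 56, 55, 55, 54, 54, 55, 54, 55, 55, 55, 56, 55, 56, 55, 56, 56, 56, 58]
-10 [71, 70, 57, 55, 56, 55, 55, 55, 54, 54, 54, 54, 54, 53, 55, 55, 55, 56, 56, 56, 57, 57, 57]
-9 [73, 57, 57, 56, 56, 55, 55, 54, 54, 55, 55, 55, 55, 55, 56, 55, 55, 56, 57, 57, 57, 57, 57]
-8 [80, 58, 58, 55, 57, 58, 59, 59, 60, 62, 64, 65, 52, 52, 53, 52, 51, 52, 53, 53, 53, 54, 54]
-7 [95, 58, 57, 73, 90, 90, 91, 92, 92, 92, 92, 93, 93, 94, 94, 94, 95, 96, 61, 52, 53, 54, 54]
-6 [115, 58, 57, 83, 100, 100, 100, 99, 100, 99, 99, 100, 100, 99, 100, 100, 100, 100, 78, 90, 102, 102, 97]
-4 [202, 59, 58, 86, 102, 102, 102, 102, 102, 101, 102, 101, 101, 101, 101, 101, 101, 100, 79, 91, 104, 104, 100]
-2 [218, 59, 57, 87, 103, 102, 102, 102, 101, 101, 100, 100, 99, 100, 99, 98, 99, 99, 79, 91, 58, 62, 100]
0 [224, 59, 58, 87, 104, 103, 103, 102, 102, 101, 100, 101, 100, 100, 100, 99, 99, 99, 78, 89, 58, 62, 100]
2 [228, 60, 59, 89, 105, 103, 104, 104, 103, 102, 101, 102, 102, 101, 101, 102, 101, 101, 78, 86, 58, 66, 97]
4 [209, 60, 60, 87, 101, 102, 101, 102, 102, 101, 102, 101, 102, 103, 102, 103, 103, 103, 79, 85, 102, 105, 96]
5 [209, 60, 58, 60, 76, 81, 81, 83, 82, 89, 90, 91, 94, 94, 95, 96, 96, 97, 77, 81, 104, 105, 97]
6 [210, 60, 59, 50, 52, 58, 58, 58, 57, 79, 80, 80, 79, 80, 80, 78, 67, 66, 52, 58, 92, 94, 77]
7 [212, 59, 59, 54, 53, 53, 53, 52, 52, 57, 53, 54, 53, 53, 53, 54, 54, 55, 54, 55, 58, 58, 57]
8 [218, 60, 59, 55, 54, 54, 57, 57, 56, 56, 55, 54, 54, 54, 54, 54, 54, 54, 55, 55, 54, 55, 55]
10 [224, 60, 60, 60, 59, 58, 58, 58, 57, 57, 58, 57, 57, 57, 57, 58, 58, 59, 59, 59, 60, 60, 61]
```

```bash
python3 -c "
from cell import *
print(job_done())"
```

```text
the job is handed in; nothing more can be done
None
```

The 13 mm plate, identified by an 11.5 mm pinch reading, is upright on the slot floor and against the end stop, pressed there with about 22 N at the wrist (an estimated 10 N or more on the stop) and released. I handed the job in at about 14 s without touching the other plates or bystanders; the hand-in gave no verdict.

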